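# Fit a push-in filter to the vacuum manifold and tug-test it

### The arm

A 6-joint arm with a two-finger parallel gripper is mounted at the origin on a cart in front of the work surface, level with it; the furniture and walls round the work are solid. World frame = base frame: x ahead of the robot, y to its left, z up, the work surface at z = 0. Lengths are in m, angles in rad, forces in N, time in s.
With the tool pointing down it reaches from about 0.425 to 1.125 m from the base axis. Payload 14.9 kg.
Tool frame: the origin (TCP) lies between the finger pads; the fingertips stand 22 mm ahead of it and the grasp point (between the pads) lies 3 mm ahead of it; z points along the fingers, y is the direction in which the jaws open and shut (so a half turn about z gives the same grasp; the last joint's range is limited). The gripper opens to 91 mm and grips with 3 to 60 N. Pads are 32 mm wide; open, the fingers measure 118 mm over their backs; the gripper's body (76 mm by 178 mm) begins 60 mm behind the grasp point.
Start: joints at [-1.149, 0.379, 1.734, -0, 1.028, -0.033], TCP at [0.307, -0.629, 0.236] pointing down, gripper open.
Joint ranges: [-2.77, 2.77], [-0.74, 2.19], [0, 2.66], [-1.06, 4.2], [0.31, 2.87], [-3.08, 3.08]. Speed limits (rad/s): [1.89, 1.89, 2.39, 3.14, 3.14, 3.14].

### API

Orientations are given as a unit quaternion [w, x, y, z].
In Python, from workcell import telemetry, grab_frame, camera_model, ctrl, spotter gives the robot as it stands. The module is installed in compiled form; this text tells all that it offers.
- The arm moves only by the tool servo_tool, never from a script. Its argument "increments" is a list of rows, each an object of numbers: "x", "y", "z": the shift along the tool's x, y, z in cm; "ax", "ay", "az": the turn, a rotation vector about the tool's x, y, z in degrees; "jaw": the opening, from 0 (shut) to 1 (fully open). A call has 1 to 20 rows; each row is the pose to reach, as a shift and turn from the pose measured when the call began, along the tool's axes at that moment; what a row does not reach only later rows make up. A row lasts 1/12 s, in which the tool goes at most 41.7 mm and 7.16 degrees, less where a joint would pass 70% of its speed; a pose out of reach is approached as far as the arm can. A call with a gripper value outside its range is refused whole. The fingers move at their own pace and stop on an object; the grip force is fixed at half the most. Time passes only in rows, so rows that repeat a pose let the fingers close. It gives the time, the measured TCP pose, the force and the opening at its end, in the units of the state.
- telemetry.get_obs(): the state, without advancing time (a new reading comes with each control period).
- grab_frame(name): name is "scene" or "top"; returns the picture (480x640x3 uint8, red, green, blue); there is no depth.
- camera_model(name): a dict with "fx", "fy", "cx", "cy" (pixels), "R" (3x3) and "t" (3): a world point X has camera coordinates R X + t. Camera axes: x right, y down, z forward; pixel columns grow to the right and rows downward; lengths in m; the calibration is good to about 2 mm. A picture is of the moment at which its call begins. camera_model takes no time and is no camera call.
- ctrl.close_job(): hands the job in, once; it reports no verdict.
Trained networks look in the newest picture that a camera, given by its name, has taken for a name from the list of things; names that differ only in an ending like _2 or _b are one class to them, and where a whole thing is asked for, a point or a joint stands for the part that bears it (a point fixed in the world has none). Each returns a list of dicts, best first, with "confidence" (0 to 1); they miss things now and then, are a little off and sometimes report something else, mostly with a low value. They report only what shows in the picture. A call takes as long as a camera call.
- spotter.boxes_of(camera, label): "centre" ([x, y, z] in m, in world coordinates, good to about 4 mm: the middle of the surface that is visible of it).
- spotter.trace(camera, label): "region" (480x640 bool, what is visible of it).
- spotter.landmark_of(camera, label): "centre" ([x, y, z] in m, in world coordinates, good to about 4 mm: a listed point, or the origin of a listed thing).
The state is a dict: "clock": time; "qpos": joint angles; "dq": joint speeds; "tau": joint torques, N m; "tool_pos": TCP position; "ee_rot": TCP orientation; "contact_force": force on the tool from outside, world axes, zero at the start; "ft_torque": the same for the moment, N m; "finger_gap": finger opening in m.
Only numpy, scipy, OpenCV 4.12 (cv2) and the standard library are available. Lean on these libraries where they do the work, as an engineer would, in place of code of your own. Each camera call takes 0.05 s, during which the arm holds its last target.

### The job

Take the new filter with the green cap from the white parking stand and push its stem straight down into the open middle port of the blue manifold until it locks, pushing firmly but without forcing it. Then tug it gently upward, until the port's orange collar lifts a little with it, to prove that it holds, and let go, leaving it locked in the port. Leave the used filter with the black cap in the stand and do not knock over or shift the things round about.

Things in the scene. Friction and masses are not known exactly. Their poses are not given: they have to be found in the camera images.
- new_filter: New filter, green cap, white bowl: 76 mm tall, 60 g (0.7 to 1.4 times), round; stands stem down in one of the stand's two holes. Origin at the tip of the stem, z up along its axis. From the tip up: cone 8 to 15 mm diameter (0 to 5 mm), locking bead 15 mm diameter (5 to 9), groove 10 mm diameter (9 to 17), shaft 15 mm diameter (17 to 34).
- flange (a point): On the new filter's axis, on top of its black flange, 38 mm above the stem tip. Flange 32 mm diameter, 4 mm thick (34 to 38 mm). Above it the bowl and cap to hold it by: 24 mm diameter, 38 to 76 mm above the tip. Fingertips just above the flange can bear on it when pushing.
- used_filter: A used filter of the same shape, black cap and brown bowl, in the other hole of the stand; stays there. Origin at the tip of its stem.
- stand: White parking stand, fixed, 70 x 160 x 50 mm (its x, y, z), origin at the centre of its underside. Two 19 mm through holes at y = +45 and -45 mm; each filter rests by its flange on the stand's top, stem hanging in the hole (tip 16 mm above the worktop), 2 mm play all round. Which filter is in which hole varies.
- manifold: Blue vacuum manifold block, fixed: 60 x 150 x 30 mm on a 90 x 170 mm foot plate, origin at the centre of its underside. Three upright steel push-fit ports in a row along its y: the open one in the middle (x = y = 0), 25 mm diameter with an orange collar 30 mm diameter round its mouth; blanked ones at y = +52 and -52 mm, their tops 58 mm above the worktop.
- port (a point): On the open port's axis, at the block's top face (30 mm above the worktop). The port is screwed into the block to an unmeasured height: its bore floor lies anywhere from 2 to 30 mm above this point, its other parts with it: mouth 28 mm, collar top 32 mm above that floor; bore 17.4 mm diameter. Over 45 N of contact between filter and port damages it; keep push and pull below 25 N.
- valve (a joint): Travel of the sprung pin in the bore, m: 0 = up, it meets the stem tip 10 mm above the bore floor (2 N, rising to 6 N); 0.010 = tip hard on the floor. Sprung jaws ride over the bead from 0 to 0.008: up to about 15 N to push in all, dropping to about 6 N as they snap into the groove at 0.008; then the hard stop. Pushing to 20 N is enough. Released, a locked filter rests near 0.008.
- collar (a joint): Lift of the orange collar, which carries the jaws, m: 0 = down, 0.002 = upper stop. A net pull of about 8 N on the locked filter lifts it halfway, 12 to 15 N fully; it springs back down when the filter is let go.
- timer: White and green timer, 54 x 58 x 71 mm, loose bystander behind right of the stand; origin at the centre of its underside.
- dropper: White dropper bottle, 28 mm diameter, 74 mm tall, loose bystander; origin at the centre of its underside.
- jar: Clear jar with a red lid, 62 mm diameter, 86 mm tall, loose bystander near the front edge between stand and manifold; origin at the centre of its underside.

How it is judged:
On the way, in this order (a step that is already met when the one before it is completed fails the run):
1. the new filter is pressed home in the open port (valve pin pressed in more than 7 mm) (value of joint valve above 0.007 m and horizontal distance between new_filter and port below 0.004 m), for 0.1 s.
2. tugged upward, the locked filter lifts the collar by more than 1 mm and stays in (value of joint collar above 0.001 m and value of joint valve above 0.0045 m and horizontal distance between new_filter and port below 0.004 m), for 0.1 s.
At the end, for the whole second after the job is handed in: The new filter stands locked in the open port, let go and at rest: valve pin pressed in more than 6.8 mm, collar down (less than 1 mm up), stem tip within 4 mm of the port's axis, tilted less than 0.12 rad (value of joint valve above 0.0068 m and value of joint collar below 0.001 m and horizontal distance between new_filter and port below 0.004 m and angle between new_filter's own z axis and vertical below 0.12 rad and linear speed of new_filter below 0.02 m/s); the robot touches nothing.
It fails at once if the filter and the manifold are forced against each other with more than 45 N (contact force between new_filter and manifold above 45 N).
It fails at once if the used filter is moved more than 15 mm (distance of used_filter from where it was at the start of the episode above 0.015 m).
It fails at once if a bystander (timer, dropper bottle, jar) is moved more than 20 mm (distance of any of timer, dropper, jar from where it was at the start of the episode above 0.02 m).
It also fails if it takes over 43 s, if anything falls off the work surface, if the arm or the gripper's body presses on something with over 40 N, if the wrist force passes 120 N, or if a joint passes its speed limit or range.

## Working session

There is one attempt and no reset: what is moved stays moved. The work goes in short steps, Python scripts to look and compute and a tool call to move; the robot and the scene stay as the last step left them, time stands still between calls to the robot, and variables do not carry over. Pictures are saved under pics/ and viewed, and the job is handed in when it is done.

Besides the shell and the picture viewer there is one more tool, called after ">>>" as name(argument=value, ...), one argument or row to a line, values as JSON. servo_tool: Moves the arm, as the interface text tells. Its arguments: {"type":"object","properties":{"increments":{"type":"array","items":{"type":"object","properties":{"x":{"type":"number"},"y":{"type":"number"},"z":{"type":"number"},"ax":{"type":"number"},"ay":{"type":"number"},"az":{"type":"number"},"jaw":{"type":"number"}}}}},"required":["increments"]}

```bash
mkdir -p pics
cat > h.py <<'E'
import numpy as np, cv2
from workcell import telemetry, grab_frame, camera_model, ctrl, spotter
E
python3 - <<'E'
from h import *
for c in ("scene","top"):
    im=grab_frame(c); cv2.imwrite(f"pics/{c}0.png",im[:,:,::-1])
    m=camera_model(c); print(c,m)
    for l in ("new_filter","flange","used_filter","stand","manifold","port","jar","dropper","timer"):
        try:
            r=spotter.landmark_of(c,l); print(l,[(np.round(d["centre"],4).tolist(),round(d["confidence"],2)) for d in r[:2]])
        except Exception as e: print(l,e)
o=telemetry.get_obs()
for k in o: print(k,np.round(o[k],4))
E
```

```text
scene {'fx': 512.6923521907023, 'fy': 512.6923521907023, 'cx': 321.6373038330206, 'cy': 242.07632198023617, 'R': array([[ 0.63006018, -0.77619566, -0.02333394],
       [-0.36990913, -0.27357452, -0.88787624],
       [ 0.68278211,  0.5680469 , -0.45949027]]), 't': array([-0.38617407,  0.22591402,  0.97090775])}
new_filter [([0.4705, -0.1283, 0.0152], 0.71)]
flange [([0.4672, -0.1281, 0.0538], 0.48)]
used_filter [([0.4595, -0.2196, 0.017], 0.74), ([0.6513, -0.3779, -0.0015], 0.68)]
stand [([0.4637, -0.1745, -0.004], 0.98)]
manifold [([0.4921, 0.1303, 0.0031], 0.81)]
port [([0.4937, 0.1319, 0.0296], 0.82), ([0.4634, -0.1706, -0.0008], 0.38)]
jar [([0.3691, 0.002, -0.0023], 0.81)]
dropper [([0.6157, -0.3361, -0.0038], 0.57)]
timer [([0.6521, -0.3825, -0.0015], 0.96)]
top {'fx': 489.2752455751243, 'fy': 489.2752455751243, 'cx': 323.79443430742964, 'cy': 242.67440872032822, 'R': array([[-1.56497032e-03, -9.99853543e-01,  1.70424221e-02],
       [-9.89593693e-01, -9.03632779e-04, -1.43887130e-01],
       [ 1.43881456e-01, -1.70902525e-02, -9.89447346e-01]]), 't': array([-0.08530136,  0.53388777,  0.99465497])}
new_filter [([0.4698, -0.1324, 0.0156], 0.75)]
flange [([0.4682, -0.1277, 0.0559], 0.52), ([0.4619, -0.1746, -0.0014], 0.37)]
used_filter []
stand [([0.4644, -0.1711, 0.001], 0.92)]
manifold [([0.4922, 0.1338, 0.0019], 0.86)]
port [([0.4963, 0.1316, 0.0278], 0.55)]
jar [([0.3696, 0.0038, -0.0029], 0.88)]
dropper [([0.6185, -0.3431, 0.003], 0.65)]
timer [([0.6482, -0.3808, -0.0028], 0.67)]
clock 1.0
qpos [-1.1493  0.3789  1.7342  0.      1.0285 -0.0333]
dq [ 0.0001 -0.0008  0.0026  0.0005  0.0016 -0.0003]
tau [ 1.60000e-03 -7.63679e+01 -4.34748e+01  6.50000e-02  3.90000e-02
  0.00000e+00]
tool_pos [ 0.3075 -0.6289  0.2359]
ee_rot [0.     0.9743 0.2254 0.    ]
contact_force [0.6515 0.5935 0.3271]
ft_torque [-0.0082  0.0047  0.0177]
finger_gap 0.0912
```

View pics/scene0.png

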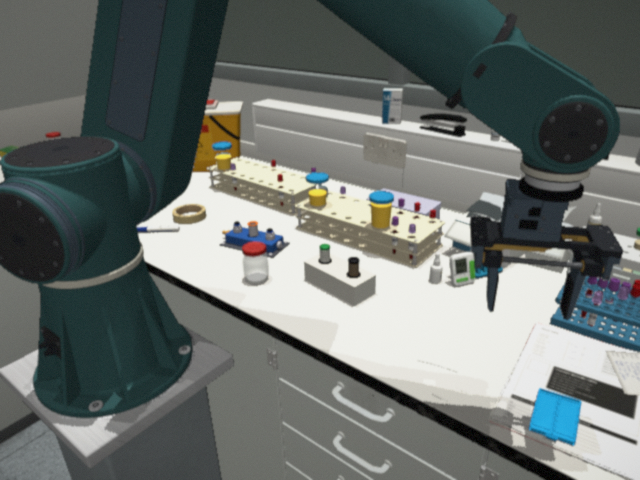

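View pics/top0.png

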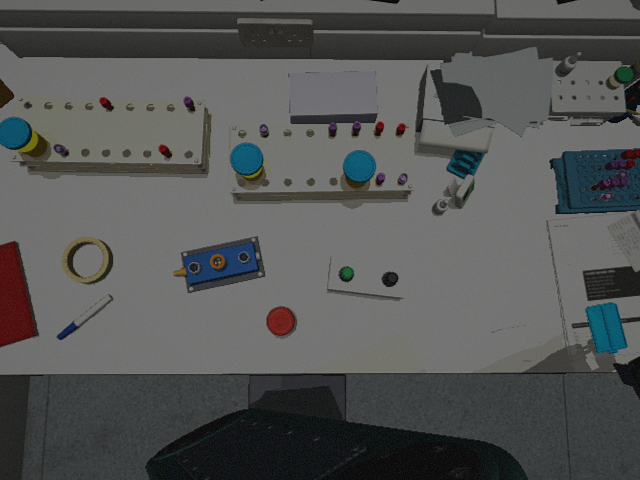

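The new filter (green cap) is at top-view pixel (346,274), the used one (black cap) at (390,279), and the orange collar at (218,262). Next I refine these by colour segmentation and triangulation.

```bash
cat >> h.py <<'E'
def ray(c,u,v):
    m=camera_model(c); R=np.array(m["R"]);t=np.array(m["t"])
    d=R.T@np.array([(u-m["cx"])/m["fx"],(v-m["cy"])/m["fy"],1]); return -R.T@t,d
def onz(c,u,v,z):
    o,d=ray(c,u,v); return o+d*(z-o[2])/d[2]
def proj(c,X):
    m=camera_model(c); p=np.array(m["R"])@np.array(X)+m["t"]; return m["fx"]*p[0]/p[2]+m["cx"],m["fy"]*p[1]/p[2]+m["cy"]
def tri(a,b):
    o1,d1=a;o2,d2=b
    s=np.linalg.lstsq(np.c_[d1,-d2],o2-o1,rcond=None)[0]
    p,q=o1+s[0]*d1,o2+s[1]*d2
    return (p+q)/2,np.linalg.norm(p-q)
E
python3 - <<'E'
from h import *
T=cv2.imread("pics/top0.png");S=cv2.imread("pics/scene0.png")
a=cv2.resize(T[225:315,160:420],None,fx=3,fy=3,interpolation=cv2.INTER_CUBIC)
b=cv2.resize(S[200:310,210:390],None,fx=4.3,fy=4.3,interpolation=cv2.INTER_CUBIC)
cv2.imwrite("pics/topz.png",a);cv2.imwrite("pics/scz.png",b)
def seg(im,x0,y0,x1,y1,lo,hi):
    h=cv2.cvtColor(im,cv2.COLOR_BGR2HSV)[y0:y1,x0:x1]
    m=cv2.inRange(h,lo,hi); ys,xs=np.nonzero(m); return xs.mean()+x0,ys.mean()+y0,len(xs),xs.min()+x0,xs.max()+x0,ys.min()+y0,ys.max()+y0
G=((45,90,30),(90,255,255));O=((5,130,70),(22,255,255));K=((0,0,0),(180,255,50))
g=seg(T,330,260,362,290,*G);print("green top",g); gs=seg(S,312,238,335,265,*G);print("green scene",gs)
o=seg(T,205,250,232,275,*O);print("or top",o); os=seg(S,243,215,264,240,*O);print("or sc",os)
print(onz("top",*g[:2],.088),tri(ray("top",*g[:2]),ray("scene",*gs[:2])))
print(tri(ray("top",*o[:2]),ray("scene",*os[:2])))
for z in (.05,.06,.07,.08,.09): print(z,onz("top",*o[:2],z),proj("scene",onz("top",*o[:2],z)))
E
```

```text
green top (np.float64(346.9017857142857), np.float64(272.45535714285717), 112, np.int64(341), np.int64(353), np.int64(267), np.int64(278))
green scene (np.float64(324.25581395348837), np.float64(246.67441860465115), 43, np.int64(320), np.int64(328), np.int64(244), np.int64(249))
or top (np.float64(217.12121212121212), np.float64(261.16161616161617), 99, np.int64(210), np.int64(224), np.int64(254), np.int64(268))
or sc (np.float64(252.2), np.float64(223.52), 25, np.int64(248), np.int64(256), np.int64(222), np.int64(225))
[ 0.46673499 -0.13069133  0.088     ] (array([ 0.46627313, -0.13020501,  0.08853432]), np.float64(0.0012232000065032843))
(array([0.49112337, 0.13384932, 0.06376911]), np.float64(0.002227537050746349))
0.05 [0.49339683 0.13584142 0.05      ] (np.float64(253.1604066635737), np.float64(227.71374752067092))
0.06 [0.49232702 0.13382994 0.06      ] (np.float64(253.08099337364152), np.float64(224.6448321219041))
0.07 [0.49125722 0.13181846 0.07      ] (np.float64(253.00081859289037), np.float64(221.5464890177454))
0.08 [0.49018741 0.12980697 0.08      ] (np.float64(252.9198713156971), np.float64(218.41829289743936))
0.09 [0.4891176  0.12779549 0.09      ] (np.float64(252.83814032333018), np.float64(215.25981021468493))
```

View pics/topz.png

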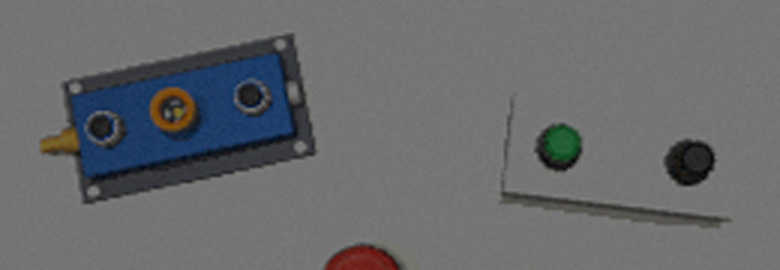

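View pics/scz.png

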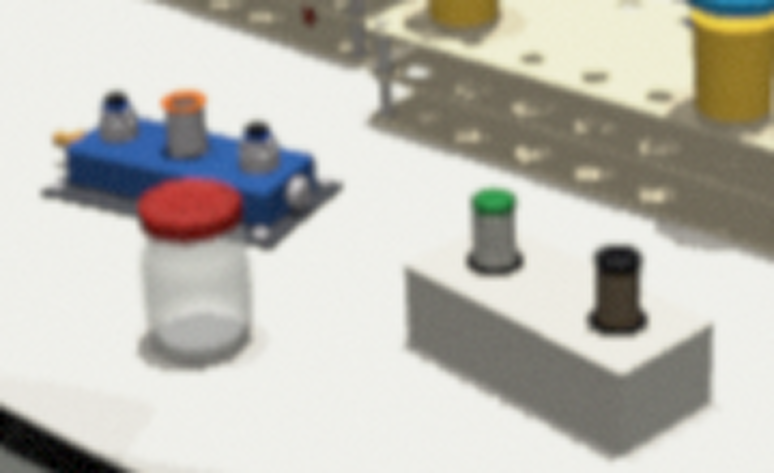

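Run:
```python
from h import *
f=lambda x,y:(x/3+160-.33,y/3+225-.33)
s=lambda x,y:(x/4.3+210-.4,y/4.3+200-.4)
print("cap",onz("top",*f(563,142),.092), tri(ray("top",*f(563,142)),ray("scene",*s(494,198))))
print("used",onz("top",*f(697,159),.092), tri(ray("top",*f(697,159)),ray("scene",*s(618,256))))
a,b=onz("top",*f(102,127),.058),onz("top",*f(252,96),.058)
print("blanks",a,b,(a+b)/2,np.linalg.norm(a-b),np.degrees(np.arctan2(*(b-a)[:2])))
print("collar",tri(ray("top",*f(173,109)),ray("scene",*s(185,102))))
print(tri(ray("top",*f(102,127)),ray("scene",*s(117,101))),tri(ray("top",*f(252,96)),ray("scene",*s(258,131))))
for z in (.06,.065,.07,.075,.08): print(z,onz("top",*f(173,109),z))
o=telemetry.get_obs();print(o["clock"])
R=np.array([[2*.9743**2-1,2*.9743*.2254,0],[2*.9743*.2254,2*.2254**2-1,0],[0,0,-1]])
print(R, 100*R.T@(np.array([.468,-.130,.14])-o["tool_pos"]))
```

```text
cap [ 0.4673002  -0.13130648  0.092     ] (array([ 0.46681719, -0.13076131,  0.09117314]), np.float64(0.0016219616602129027))
used [ 0.45600032 -0.22012303  0.092     ] (array([ 0.45571305, -0.21988574,  0.09065069]), np.float64(0.0011680741435888453))
blanks [0.48048997 0.1817912  0.058     ] [0.50185583 0.0800026  0.058     ] [0.4911729 0.1308969 0.058    ] 0.10400682491747565 168.14547558061116
collar (array([0.4915963 , 0.13309312, 0.06437354]), np.float64(0.0016371691534045488))
(array([0.48012143, 0.1830074 , 0.05546652]), np.float64(0.001682889995674089)) (array([0.50143229, 0.0809895 , 0.0558266 ]), np.float64(0.0018993481683454582))
0.06 [0.49265352 0.13339914 0.06      ]
0.065 [0.49211699 0.13239555 0.065     ]
0.07 [0.49158046 0.13139196 0.07      ]
0.075 [0.49104392 0.13038837 0.075     ]
0.08 [0.49050739 0.12938477 0.08      ]
1.0
[[ 0.89852098  0.43921444  0.        ]
 [ 0.43921444 -0.89838968  0.        ]
 [ 0.          0.         -1.        ]] [ 36.33271489 -37.76917245   9.59261198]
```

>>> servo_tool(
  increments=[
    {"x": 36.26, "y": -37.72, "z": 9.6, "az": -57, "jaw": 1},
    {"x": 36.26, "y": -37.72, "z": 9.6, "az": -57, "jaw": 1},
    {"x": 36.26, "y": -37.72, "z": 9.6, "az": -57, "jaw": 1},
    {"x": 36.26, "y": -37.72, "z": 9.6, "az": -57, "jaw": 1},
    {"x": 36.26, "y": -37.72, "z": 9.6, "az": -57, "jaw": 1},
    {"x": 36.26, "y": -37.72, "z": 9.6, "az": -57, "jaw": 1},
    {"x": 36.26, "y": -37.72, "z": 9.6, "az": -57, "jaw": 1},
    {"x": 36.26, "y": -37.72, "z": 9.6, "az": -57, "jaw": 1},
    {"x": 36.26, "y": -37.72, "z": 9.6, "az": -57, "jaw": 1},
    {"x": 36.26, "y": -37.72, "z": 9.6, "az": -57, "jaw": 1},
    {"x": 36.26, "y": -37.72, "z": 9.6, "az": -57, "jaw": 1},
    {"x": 36.26, "y": -37.72, "z": 9.6, "az": -57, "jaw": 1},
    {"x": 36.26, "y": -37.72, "z": 9.6, "az": -57, "jaw": 1},
    {"x": 36.26, "y": -37.72, "z": 9.6, "az": -57, "jaw": 1},
    {"x": 36.26, "y": -37.72, "z": 9.6, "az": -57, "jaw": 1},
    {"x": 36.26, "y": -37.72, "z": 9.6, "az": -57, "jaw": 1},
  ],
)

```text
validation failed for argument at $.in...
```

>>> servo_tool(
  increments=[
    {"x": 3, "y": -3, "z": 0.8, "ax": 0, "ay": 0, "az": -5, "jaw": 1},
    {"x": 6, "y": -6, "z": 1.6, "ax": 0, "ay": 0, "az": -10, "jaw": 1},
    {"x": 9, "y": -9, "z": 2.4, "ax": 0, "ay": 0, "az": -15, "jaw": 1},
    {"x": 12, "y": -12, "z": 3.2, "ax": 0, "ay": 0, "az": -20, "jaw": 1},
    {"x": 15, "y": -15, "z": 4, "ax": 0, "ay": 0, "az": -25, "jaw": 1},
    {"x": 18, "y": -18, "z": 4.8, "ax": 0, "ay": 0, "az": -30, "jaw": 1},
  ],
)

```text
clock: 1.5
tool_pos: [0.3875, -0.3947, 0.1894]
ee_rot: [0.0, 0.882, 0.472, 0.0]
contact_force: [1.7, -1.0, 0.5]
finger_gap: 0.0912
```

Run:
```python
from h import *
o=telemetry.get_obs();print(o["clock"],o["tool_pos"],o["ee_rot"],o["qpos"])
```

```text
1.5 [ 0.38745695 -0.39472396  0.18944622] [2.05746802e-04 8.81788143e-01 4.71645653e-01 7.84576879e-05] [-8.36850402e-01  2.13629646e-01  2.05593448e+00  6.97525527e-05
  8.71591378e-01 -2.48411217e-01]
```

```bash
cat >> h.py <<'E'
from scipy.spatial.transform import Rotation as Ro
def inc(p,yaw_y=None):
    o=telemetry.get_obs(); w,x,y,z=o["ee_rot"]; R=Ro.from_quat([x,y,z,w])
    d=R.inv().apply(np.array(p)-o["tool_pos"])*100
    M=R.as_matrix()
    if yaw_y is None: yaw_y=np.degrees(np.arctan2(M[1,1],M[0,1]))
    a=np.radians(yaw_y); Y=np.array([np.cos(a),np.sin(a),0]);Z=np.array([0,0,-1.]);X=np.cross(Y,Z)
    rv=np.degrees((R.inv()*Ro.from_matrix(np.c_[X,Y,Z])).as_rotvec())
    print("clock",round(o["clock"],2),"pos",np.round(o["tool_pos"],4),"inc cm",np.round(d,2),"rot",np.round(rv,2),"F",np.round(o["contact_force"],1),"gap",round(o["finger_gap"],4))
E
python3 - <<'E'
from h import *
inc([.4675,-.1308,.14],-7)
E
```

```text
clock 1.5 pos [ 0.3875 -0.3947  0.1894] inc cm [26.4  -7.99  4.94] rot [ 2.000e-02  1.000e-02 -2.672e+01] F [ 1.7 -1.   0.5] gap 0.0912
```

>>> servo_tool(
  increments=[
    {"x": 4, "y": -1.2, "z": 0.7, "ax": 0, "ay": 0, "az": -4, "jaw": 1},
    {"x": 8, "y": -2.4, "z": 1.4, "ax": 0, "ay": 0, "az": -8, "jaw": 1},
    {"x": 12, "y": -3.6, "z": 2.2, "ax": 0, "ay": 0, "az": -12, "jaw": 1},
    {"x": 16, "y": -4.8, "z": 2.9, "ax": 0, "ay": 0, "az": -16, "jaw": 1},
    {"x": 20, "y": -6.05, "z": 3.7, "ax": 0, "ay": 0, "az": -20, "jaw": 1},
    {"x": 24, "y": -7.3, "z": 4.5, "ax": 0, "ay": 0, "az": -24, "jaw": 1},
    {"x": 26.4, "y": -8, "z": 4.9, "ax": 0, "ay": 0, "az": -26.7, "jaw": 1},
    {"x": 26.4, "y": -8, "z": 4.9, "ax": 0, "ay": 0, "az": -26.7, "jaw": 1},
    {"x": 26.4, "y": -8, "z": 4.9, "ax": 0, "ay": 0, "az": -26.7, "jaw": 1},
  ],
)

```text
clock: 2.25
tool_pos: [0.4677, -0.1295, 0.1403]
ee_rot: [0.0, 0.748, 0.664, -0.0]
contact_force: [1.3, -0.1, 0.5]
finger_gap: 0.091
```

Run:
```python
from h import *
inc([.4675,-.1308,.079],-7)
for c in ("scene","top"):
    im=grab_frame(c); cv2.imwrite(f"pics/{c}1.png",im[:,:,::-1])
cv2.imwrite("pics/sc1z.png",cv2.resize(cv2.imread("pics/scene1.png")[130:310,230:430],None,fx=3.5,fy=3.3,interpolation=cv2.INTER_CUBIC))
```

```text
clock 2.25 pos [ 0.4677 -0.1295  0.1403] inc cm [-0.13 -0.01  6.13] rot [0.   0.01 0.14] F [ 1.3 -0.1  0.5] gap 0.091
```

View pics/sc1z.png

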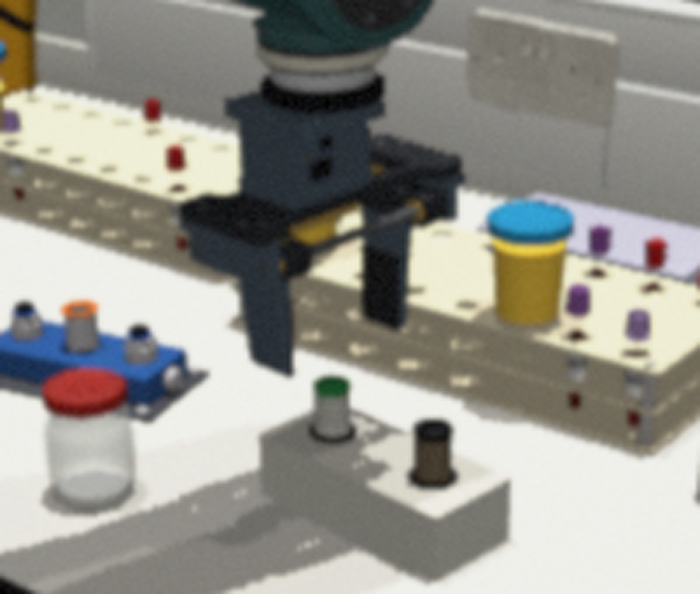

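The open jaws straddle the green cap (crop (330,385)), and the used filter at (432,430) is clear of them. I'll descend so the fingertips stop about 2 mm above the flange, then close.

>>> servo_tool(
  increments=[
    {"x": -0.1, "y": 0, "z": 2, "ax": 0, "ay": 0, "az": 0, "jaw": 1},
    {"x": -0.13, "y": 0, "z": 4, "ax": 0, "ay": 0, "az": 0, "jaw": 1},
    {"x": -0.13, "y": 0, "z": 5.5, "ax": 0, "ay": 0, "az": 0, "jaw": 1},
    {"x": -0.13, "y": 0, "z": 6.25, "ax": 0, "ay": 0, "az": 0, "jaw": 1},
    {"x": -0.13, "y": 0, "z": 6.25, "ax": 0, "ay": 0, "az": 0, "jaw": 1},
    {"x": -0.13, "y": 0, "z": 6.25, "ax": 0, "ay": 0, "az": 0, "jaw": 1},
  ],
)

```text
clock: 2.85
tool_pos: [0.4675, -0.1333, 0.0784]
ee_rot: [0.0, 0.75, 0.662, 0.0]
contact_force: [0.1, 0.2, -0.4]
finger_gap: 0.091
```

>>> servo_tool(
  increments=[
    {"x": 0, "y": 0, "z": 0, "ax": 0, "ay": 0, "az": 0, "jaw": 0},
    {"x": 0, "y": 0, "z": 0, "ax": 0, "ay": 0, "az": 0, "jaw": 0},
    {"x": 0, "y": 0, "z": 0, "ax": 0, "ay": 0, "az": 0, "jaw": 0},
    {"x": 0, "y": 0, "z": 0, "ax": 0, "ay": 0, "az": 0, "jaw": 0},
    {"x": 0, "y": 0, "z": 0, "ax": 0, "ay": 0, "az": 0, "jaw": 0},
    {"x": 0, "y": 0, "z": 0, "ax": 0, "ay": 0, "az": 0, "jaw": 0},
    {"x": 0, "y": 0, "z": 0, "ax": 0, "ay": 0, "az": 0, "jaw": 0},
    {"x": 0, "y": 0, "z": 0, "ax": 0, "ay": 0, "az": 0, "jaw": 0},
  ],
)

```text
clock: 3.52
tool_pos: [0.4675, -0.1332, 0.0784]
ee_rot: [0.0, 0.75, 0.662, 0.0]
contact_force: [-0.7, 0.2, 0.2]
finger_gap: 0.0407
```

>>> servo_tool(
  increments=[
    {"x": 0.24, "y": 0, "z": 0, "ax": 0, "ay": 0, "az": 0, "jaw": 0.5},
    {"x": 0.24, "y": 0, "z": 0, "ax": 0, "ay": 0, "az": 0, "jaw": 0.5},
    {"x": 0.24, "y": 0, "z": 0, "ax": 0, "ay": 0, "az": 0, "jaw": 0.5},
  ],
)

```text
clock: 3.77
tool_pos: [0.4678, -0.1307, 0.0784]
ee_rot: [0.0, 0.75, 0.662, 0.0]
contact_force: [0.5, -1.2, -0.2]
finger_gap: 0.0455
```

>>> servo_tool(
  increments=[
    {"x": 0, "y": 0, "z": 0, "ax": 0, "ay": 0, "az": 0, "jaw": 0},
    {"x": 0, "y": 0, "z": 0, "ax": 0, "ay": 0, "az": 0, "jaw": 0},
    {"x": 0, "y": 0, "z": 0, "ax": 0, "ay": 0, "az": 0, "jaw": 0},
    {"x": 0, "y": 0, "z": 0, "ax": 0, "ay": 0, "az": 0, "jaw": 0},
    {"x": 0, "y": 0, "z": 0, "ax": 0, "ay": 0, "az": 0, "jaw": 0},
    {"x": 0, "y": 0, "z": 0, "ax": 0, "ay": 0, "az": 0, "jaw": 0},
    {"x": 0, "y": 0, "z": 0, "ax": 0, "ay": 0, "az": 0, "jaw": 0},
    {"x": 0, "y": 0, "z": 0, "ax": 0, "ay": 0, "az": 0, "jaw": 0},
  ],
)

```text
clock: 4.43
tool_pos: [0.4678, -0.1307, 0.0784]
ee_rot: [0.0, 0.75, 0.662, -0.0]
contact_force: [-0.4, 0.6, -0.7]
finger_gap: 0.0234
```

>>> servo_tool(
  increments=[
    {"x": 0, "y": 0, "z": 0, "ax": 0, "ay": 0, "az": 0, "jaw": 0},
    {"x": 0, "y": 0, "z": 0, "ax": 0, "ay": 0, "az": 0, "jaw": 0},
    {"x": 0, "y": 0, "z": -0.5, "ax": 0, "ay": 0, "az": 0, "jaw": 0},
    {"x": 0, "y": 0, "z": -2, "ax": 0, "ay": 0, "az": 0, "jaw": 0},
    {"x": 0, "y": 0, "z": -4, "ax": 0, "ay": 0, "az": 0, "jaw": 0},
    {"x": 0, "y": 0, "z": -6, "ax": 0, "ay": 0, "az": 0, "jaw": 0},
    {"x": 0, "y": 0, "z": -8, "ax": 0, "ay": 0, "az": 0, "jaw": 0},
    {"x": 0, "y": 0, "z": -9, "ax": 0, "ay": 0, "az": 0, "jaw": 0},
    {"x": 0, "y": 0, "z": -9, "ax": 0, "ay": 0, "az": 0, "jaw": 0},
    {"x": 0, "y": 0, "z": -9, "ax": 0, "ay": 0, "az": 0, "jaw": 0},
  ],
)

```text
clock: 5.27
tool_pos: [0.4678, -0.1307, 0.1684]
ee_rot: [0.001, 0.75, 0.662, 0.0]
contact_force: [-0.4, 0.5, -1.2]
finger_gap: 0.0233
```

Run:
```python
from h import *
inc([.492,.1315,.168],-7)
for c in ("scene","top"):
    im=grab_frame(c); cv2.imwrite(f"pics/{c}2.png",im[:,:,::-1])
a=cv2.resize(cv2.imread("pics/scene2.png")[130:310,230:430],None,fx=3,fy=3,interpolation=cv2.INTER_CUBIC)
cv2.imwrite("pics/sc2z.png",a)
for c in ("scene","top"):
    for l in ("new_filter","flange"): print(c,l,[(np.round(d["centre"],4).tolist(),round(d["confidence"],2)) for d in spotter.landmark_of(c,l)[:2]])
print(telemetry.get_obs()["clock"])
```

```text
clock 5.27 pos [ 0.4678 -0.1307  0.1684] inc cm [ 2.631e+01 -8.400e-01  2.000e-02] rot [ 0.07  0.03 -0.1 ] F [-0.4  0.5 -1.2] gap 0.0233
scene new_filter [([0.471, -0.1307, 0.1035], 0.52)]
scene flange [([0.4667, -0.1291, 0.142], 0.7), ([0.6154, -0.3408, -0.0004], 0.37)]
top new_filter [([0.3665, 0.0017, -0.001], 0.43)]
top flange []
5.5667
```

View pics/sc2z.png

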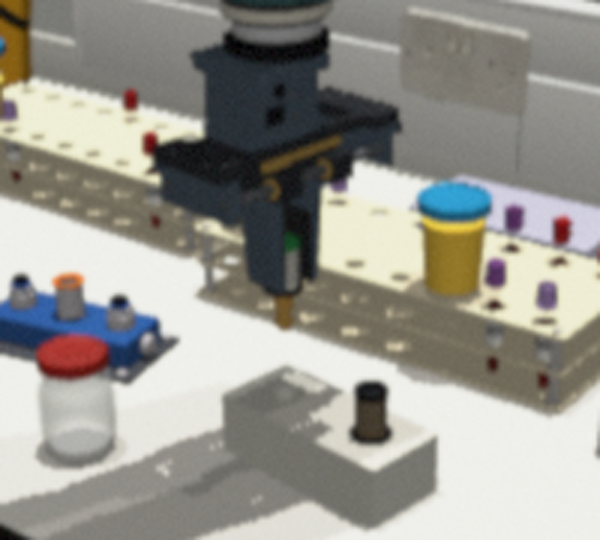

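The filter hangs upright in the jaws (crop (290,270), stem tip (285,325)) and the used filter is untouched in the stand at (370,410). Now over the port.

>>> servo_tool(
  increments=[
    {"x": 2, "y": -0.06, "z": 0, "ax": 0, "ay": 0, "az": 0, "jaw": 0},
    {"x": 5, "y": -0.15, "z": 0, "ax": 0, "ay": 0, "az": 0, "jaw": 0},
    {"x": 8, "y": -0.25, "z": 0, "ax": 0, "ay": 0, "az": 0, "jaw": 0},
    {"x": 11, "y": -0.35, "z": 0, "ax": 0, "ay": 0, "az": 0, "jaw": 0},
    {"x": 14, "y": -0.45, "z": 0, "ax": 0, "ay": 0, "az": 0, "jaw": 0},
    {"x": 17, "y": -0.55, "z": 0, "ax": 0, "ay": 0, "az": 0, "jaw": 0},
    {"x": 20, "y": -0.65, "z": 0, "ax": 0, "ay": 0, "az": 0, "jaw": 0},
    {"x": 23, "y": -0.75, "z": 0, "ax": 0, "ay": 0, "az": 0, "jaw": 0},
    {"x": 25.3, "y": -0.8, "z": 0, "ax": 0, "ay": 0, "az": 0, "jaw": 0},
    {"x": 26.3, "y": -0.84, "z": 0, "ax": 0, "ay": 0, "az": 0, "jaw": 0},
    {"x": 26.3, "y": -0.84, "z": 0, "ax": 0, "ay": 0, "az": 0, "jaw": 0},
    {"x": 26.3, "y": -0.84, "z": 0, "ax": 0, "ay": 0, "az": 0, "jaw": 0},
    {"x": 26.3, "y": -0.84, "z": 0, "ax": 0, "ay": 0, "az": 0, "jaw": 0},
    {"x": 26.3, "y": -0.84, "z": 0, "ax": 0, "ay": 0, "az": 0, "jaw": 0},
  ],
)

```text
clock: 6.73
tool_pos: [0.4914, 0.1304, 0.1674]
ee_rot: [-0.0, 0.75, 0.662, -0.001]
contact_force: [0.4, 0.5, -0.6]
finger_gap: 0.0232
```

Run:
```python
from h import *
inc([.4917,.1315,.14],-7)
im=grab_frame("scene")[:,:,::-1]; cv2.imwrite("pics/scene3.png",im)
cv2.imwrite("pics/sc3z.png",cv2.resize(im[120:290,180:330],None,fx=4,fy=3.5*1.0,interpolation=cv2.INTER_CUBIC))
for l in ("new_filter","flange","port"): print(l,[(np.round(d["centre"],4).tolist(),round(d["confidence"],2)) for d in spotter.landmark_of("scene",l)[:2]])
```

```text
clock 6.73 pos [0.4914 0.1304 0.1674] inc cm [0.11 0.02 2.74] rot [-0.07  0.02 -0.17] F [ 0.4  0.5 -0.6] gap 0.0232
new_filter [([0.4925, 0.1322, 0.1001], 0.61), ([0.4918, 0.1332, -0.0004], 0.47)]
flange [([0.4924, 0.132, 0.1406], 0.74), ([0.4632, -0.1739, -0.0003], 0.72)]
port [([0.4914, 0.1301, 0.0269], 0.84)]
```

View pics/sc3z.png

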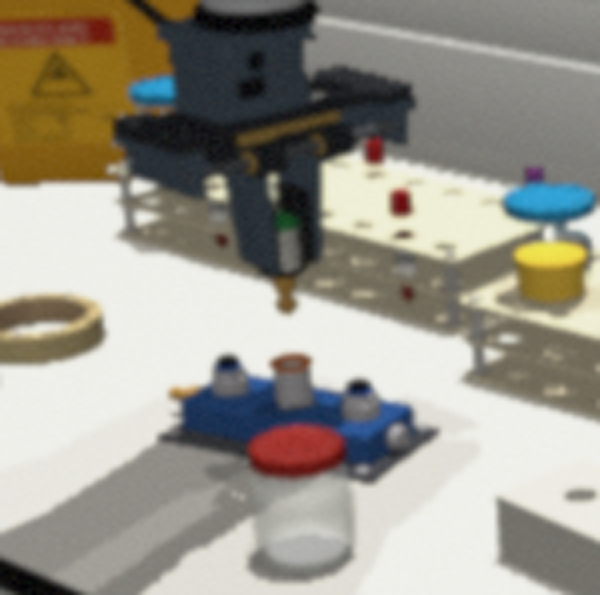

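Run:
```python
from h import *
s=lambda x,y:(x/4+180-.4,y/3.5+120-.4)
for z in (.066,.105,.115,.13,.18): print(z,proj("scene",[.4914,.1309,z]))
print("collar",s(291,362),"stem",s(287,290),s(287,310),"cap",s(288,216))
im=cv2.imread("pics/scene3.png"); cv2.imwrite("pics/sc3y.png",cv2.resize(im[180:240,230:280],None,fx=10,fy=10,interpolation=cv2.INTER_CUBIC))
```

```text
0.066 (np.float64(253.41290705604646), np.float64(222.99162566022486))
0.105 (np.float64(252.1452869303489), np.float64(209.41220757141383))
0.115 (np.float64(251.81474529224775), np.float64(205.87127049685807))
0.13 (np.float64(251.3146214745037), np.float64(200.51367930716202))
0.18 (np.float64(249.6091849746118), np.float64(182.24414036054247))
collar (252.35, 223.02857142857144) stem (251.35, 202.45714285714286) (251.35, 208.17142857142855) cap (251.6, 181.31428571428572)
```

View pics/sc3y.png

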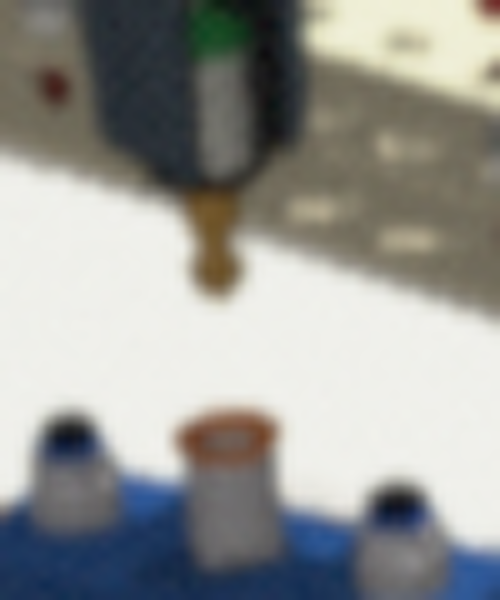

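>>> servo_tool(
  increments=[
    {"x": 0.16, "y": 0.04, "z": 0.8, "ax": 0, "ay": 0, "az": 0, "jaw": 0},
    {"x": 0.16, "y": 0.04, "z": 1.8, "ax": 0, "ay": 0, "az": 0, "jaw": 0},
    {"x": 0.16, "y": 0.04, "z": 2.6, "ax": 0, "ay": 0, "az": 0, "jaw": 0},
    {"x": 0.16, "y": 0.04, "z": 3.1, "ax": 0, "ay": 0, "az": 0, "jaw": 0},
    {"x": 0.16, "y": 0.04, "z": 3.1, "ax": 0, "ay": 0, "az": 0, "jaw": 0},
    {"x": 0.16, "y": 0.04, "z": 3.1, "ax": 0, "ay": 0, "az": 0, "jaw": 0},
  ],
)

```text
clock: 7.43
tool_pos: [0.4918, 0.1324, 0.136]
ee_rot: [-0.001, 0.75, 0.662, -0.001]
contact_force: [0.4, -0.3, 0.3]
finger_gap: 0.0232
```

Run:
```python
from h import *
inc([.492,.132,.10],-7)
for n,c,(y0,y1,x0,x1) in (("s","scene",(190,240,230,280)),("t","top",(230,290,180,250))):
    im=grab_frame(c)[:,:,::-1]; cv2.imwrite(f"pics/{c}4.png",im)
    cv2.imwrite(f"pics/{n}4z.png",cv2.resize(im[y0:y1,x0:x1],None,fx=8,fy=8,interpolation=cv2.INTER_CUBIC))
```

```text
clock 7.43 pos [0.4918 0.1324 0.136 ] inc cm [-0.03  0.03  3.6 ] rot [-0.11  0.03 -0.15] F [ 0.4 -0.3  0.3] gap 0.0232
```

View pics/s4z.png

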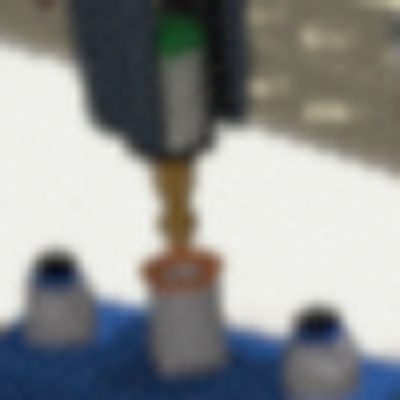

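View pics/t4z.png

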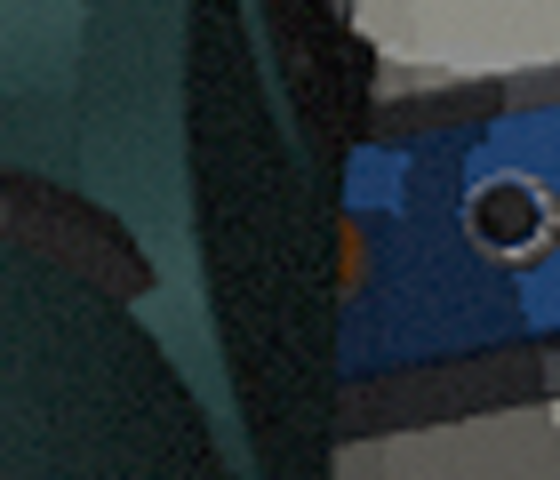

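>>> servo_tool(
  increments=[
    {"x": -0.03, "y": 0.03, "z": 0.1, "ax": 0, "ay": 0, "az": 0, "jaw": 0},
    {"x": -0.03, "y": 0.03, "z": 0.25, "ax": 0, "ay": 0, "az": 0, "jaw": 0},
    {"x": -0.03, "y": 0.03, "z": 0.4, "ax": 0, "ay": 0, "az": 0, "jaw": 0},
    {"x": -0.03, "y": 0.03, "z": 0.55, "ax": 0, "ay": 0, "az": 0, "jaw": 0},
    {"x": -0.03, "y": 0.03, "z": 0.7, "ax": 0, "ay": 0, "az": 0, "jaw": 0},
    {"x": -0.03, "y": 0.03, "z": 0.85, "ax": 0, "ay": 0, "az": 0, "jaw": 0},
    {"x": -0.03, "y": 0.03, "z": 1.0, "ax": 0, "ay": 0, "az": 0, "jaw": 0},
    {"x": -0.03, "y": 0.03, "z": 1.0, "ax": 0, "ay": 0, "az": 0, "jaw": 0},
  ],
)

```text
clock: 8.2
tool_pos: [0.4924, 0.1321, 0.1264]
ee_rot: [-0.0, 0.75, 0.662, -0.0]
contact_force: [-0.9, 0.1, -0.2]
finger_gap: 0.0232
```

>>> servo_tool(
  increments=[
    {"x": -0.01, "y": 0, "z": 0.15, "ax": 0, "ay": 0, "az": 0, "jaw": 0},
    {"x": -0.01, "y": -0.03, "z": 0.3, "ax": 0, "ay": 0, "az": 0, "jaw": 0},
    {"x": -0.01, "y": -0.03, "z": 0.45, "ax": 0, "ay": 0, "az": 0, "jaw": 0},
    {"x": -0.01, "y": -0.03, "z": 0.6, "ax": 0, "ay": 0, "az": 0, "jaw": 0},
    {"x": -0.01, "y": -0.03, "z": 0.75, "ax": 0, "ay": 0, "az": 0, "jaw": 0},
    {"x": -0.01, "y": -0.03, "z": 0.75, "ax": 0, "ay": 0, "az": 0, "jaw": 0},
  ],
)

```text
clock: 8.7
tool_pos: [0.4919, 0.132, 0.1186]
ee_rot: [-0.0, 0.75, 0.662, -0.001]
contact_force: [-0.9, 0.1, 0.0]
finger_gap: 0.0232
```

Run:
```python
from h import *
inc([.492,.132,.10],-7)
im=grab_frame("scene")[:,:,::-1]; cv2.imwrite(f"pics/scene5.png",im)
cv2.imwrite(f"pics/s5z.png",cv2.resize(im[190:240,230:280],None,fx=8,fy=8,interpolation=cv2.INTER_CUBIC))
```

```text
clock 8.7 pos [0.4919 0.132  0.1186] inc cm [-0.    0.02  1.86] rot [-0.09  0.02 -0.15] F [-0.9  0.1  0. ] gap 0.0232
```

View pics/s5z.png

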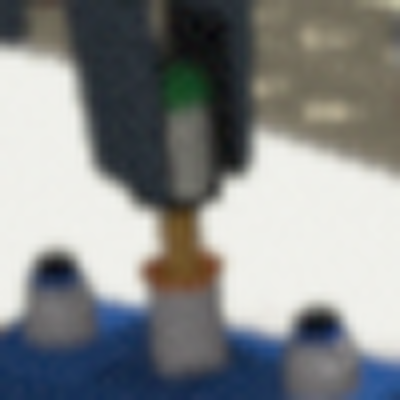

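The stem is in the collar's mouth at crop (181,270) with no contact force. I'll continue slowly.

>>> servo_tool(
  increments=[
    {"x": 0, "y": 0, "z": 0.15, "ax": 0, "ay": 0, "az": 0, "jaw": 0},
    {"x": 0, "y": 0, "z": 0.3, "ax": 0, "ay": 0, "az": 0, "jaw": 0},
    {"x": 0, "y": 0, "z": 0.45, "ax": 0, "ay": 0, "az": 0, "jaw": 0},
    {"x": 0, "y": 0, "z": 0.6, "ax": 0, "ay": 0, "az": 0, "jaw": 0},
    {"x": 0, "y": 0, "z": 0.75, "ax": 0, "ay": 0, "az": 0, "jaw": 0},
    {"x": 0, "y": 0, "z": 0.75, "ax": 0, "ay": 0, "az": 0, "jaw": 0},
  ],
)

```text
clock: 9.25
tool_pos: [0.492, 0.1321, 0.111]
ee_rot: [-0.0, 0.75, 0.662, -0.001]
contact_force: [1.5, 1.5, -1.1]
finger_gap: 0.0234
```

>>> servo_tool(
  increments=[
    {"x": 0, "y": 0, "z": 0.1, "ax": 0, "ay": 0, "az": 0, "jaw": 0},
    {"x": 0, "y": 0, "z": 0.2, "ax": 0, "ay": 0, "az": 0, "jaw": 0},
    {"x": 0, "y": 0, "z": 0.3, "ax": 0, "ay": 0, "az": 0, "jaw": 0},
    {"x": 0, "y": 0, "z": 0.3, "ax": 0, "ay": 0, "az": 0, "jaw": 0},
  ],
)

```text
clock: 9.58
tool_pos: [0.4921, 0.1322, 0.1079]
ee_rot: [-0.0, 0.75, 0.662, -0.0]
contact_force: [1.0, 1.3, 0.2]
finger_gap: 0.023
```

>>> servo_tool(
  increments=[
    {"x": 0, "y": 0, "z": 0.1, "ax": 0, "ay": 0, "az": 0, "jaw": 0},
    {"x": 0, "y": 0, "z": 0.2, "ax": 0, "ay": 0, "az": 0, "jaw": 0},
    {"x": 0, "y": 0, "z": 0.3, "ax": 0, "ay": 0, "az": 0, "jaw": 0},
    {"x": 0, "y": 0, "z": 0.3, "ax": 0, "ay": 0, "az": 0, "jaw": 0},
  ],
)

```text
clock: 9.92
tool_pos: [0.4923, 0.1322, 0.105]
ee_rot: [-0.0, 0.75, 0.662, -0.0]
contact_force: [1.8, 1.6, 2.6]
finger_gap: 0.0232
```

>>> servo_tool(
  increments=[
    {"x": 0, "y": 0, "z": 0.1, "ax": 0, "ay": 0, "az": 0, "jaw": 0},
    {"x": 0, "y": 0, "z": 0.2, "ax": 0, "ay": 0, "az": 0, "jaw": 0},
    {"x": 0, "y": 0, "z": 0.2, "ax": 0, "ay": 0, "az": 0, "jaw": 0},
  ],
)

```text
clock: 10.17
tool_pos: [0.4923, 0.1322, 0.1029]
ee_rot: [-0.0, 0.75, 0.662, -0.0]
contact_force: [1.7, 2.7, 1.2]
finger_gap: 0.0234
```

>>> servo_tool(
  increments=[
    {"x": 0, "y": 0, "z": 0.1, "ax": 0, "ay": 0, "az": 0, "jaw": 0},
    {"x": 0, "y": 0, "z": 0.15, "ax": 0, "ay": 0, "az": 0, "jaw": 0},
    {"x": 0, "y": 0, "z": 0.15, "ax": 0, "ay": 0, "az": 0, "jaw": 0},
  ],
)

```text
clock: 10.42
tool_pos: [0.4924, 0.1322, 0.1013]
ee_rot: [-0.0, 0.75, 0.662, -0.0]
contact_force: [0.9, 1.5, 3.0]
finger_gap: 0.0235
```

>>> servo_tool(
  increments=[
    {"x": 0, "y": 0, "z": 0.1, "ax": 0, "ay": 0, "az": 0, "jaw": 0},
    {"x": 0, "y": 0, "z": 0.15, "ax": 0, "ay": 0, "az": 0, "jaw": 0},
    {"x": 0, "y": 0, "z": 0.15, "ax": 0, "ay": 0, "az": 0, "jaw": 0},
  ],
)

```text
clock: 10.67
tool_pos: [0.4924, 0.1322, 0.0997]
ee_rot: [-0.0, 0.75, 0.662, -0.0]
contact_force: [1.6, 2.5, 2.8]
finger_gap: 0.0236
```

>>> servo_tool(
  increments=[
    {"x": 0, "y": 0, "z": 0.05, "ax": 0, "ay": 0, "az": 0, "jaw": 0},
    {"x": 0, "y": 0, "z": 0.1, "ax": 0, "ay": 0, "az": 0, "jaw": 0},
    {"x": 0, "y": 0, "z": 0.1, "ax": 0, "ay": 0, "az": 0, "jaw": 0},
  ],
)

```text
clock: 10.92
tool_pos: [0.4924, 0.1322, 0.0987]
ee_rot: [-0.0, 0.75, 0.662, -0.0]
contact_force: [1.1, 2.0, 3.6]
finger_gap: 0.0235
```

Run:
```python
from h import *
inc([.492,.132,.09],-7)
im=grab_frame("scene")[:,:,::-1]; cv2.imwrite(f"pics/scene6.png",im)
cv2.imwrite(f"pics/s6z.png",cv2.resize(im[190:240,230:280],None,fx=8,fy=8,interpolation=cv2.INTER_CUBIC))
```

```text
clock 10.92 pos [0.4924 0.1322 0.0987] inc cm [-0.03 -0.04  0.87] rot [-0.03 -0.01 -0.15] F [1.1 2.  3.6] gap 0.0235
```

View pics/s6z.png

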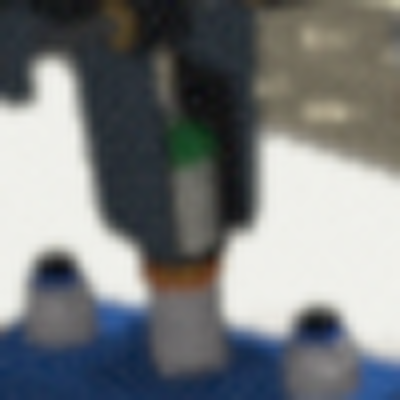

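>>> servo_tool(
  increments=[
    {"x": 0, "y": 0, "z": 0.05, "ax": 0, "ay": 0, "az": 0, "jaw": 0},
    {"x": 0, "y": 0, "z": 0.1, "ax": 0, "ay": 0, "az": 0, "jaw": 0},
    {"x": 0, "y": 0, "z": 0.1, "ax": 0, "ay": 0, "az": 0, "jaw": 0},
  ],
)

```text
clock: 11.22
tool_pos: [0.4924, 0.1322, 0.0977]
ee_rot: [-0.0, 0.75, 0.662, -0.0]
contact_force: [2.0, 2.1, 4.5]
finger_gap: 0.0233
```

>>> servo_tool(
  increments=[
    {"x": 0, "y": 0, "z": 0.05, "ax": 0, "ay": 0, "az": 0, "jaw": 0},
    {"x": 0, "y": 0, "z": 0.1, "ax": 0, "ay": 0, "az": 0, "jaw": 0},
    {"x": 0, "y": 0, "z": 0.1, "ax": 0, "ay": 0, "az": 0, "jaw": 0},
  ],
)

```text
clock: 11.47
tool_pos: [0.4924, 0.1322, 0.0966]
ee_rot: [-0.0, 0.75, 0.662, -0.0]
contact_force: [1.9, 2.0, 2.6]
finger_gap: 0.0231
```

>>> servo_tool(
  increments=[
    {"x": 0, "y": 0, "z": 0.05, "ax": 0, "ay": 0, "az": 0, "jaw": 0},
    {"x": 0, "y": 0, "z": 0.1, "ax": 0, "ay": 0, "az": 0, "jaw": 0},
    {"x": 0, "y": 0, "z": 0.1, "ax": 0, "ay": 0, "az": 0, "jaw": 0},
  ],
)

```text
clock: 11.72
tool_pos: [0.4924, 0.1322, 0.0956]
ee_rot: [-0.0, 0.75, 0.662, -0.0]
contact_force: [0.3, 1.8, 3.5]
finger_gap: 0.0234
```

>>> servo_tool(
  increments=[
    {"x": 0, "y": 0, "z": 0.05, "ax": 0, "ay": 0, "az": 0, "jaw": 0},
    {"x": 0, "y": 0, "z": 0.1, "ax": 0, "ay": 0, "az": 0, "jaw": 0},
    {"x": 0, "y": 0, "z": 0.1, "ax": 0, "ay": 0, "az": 0, "jaw": 0},
  ],
)

```text
clock: 11.97
tool_pos: [0.4925, 0.1322, 0.0946]
ee_rot: [-0.0, 0.75, 0.662, -0.0]
contact_force: [0.5, 2.6, 5.2]
finger_gap: 0.0234
```

Run:
```python
from h import *
inc([.492,.132,.09],-7)
im=grab_frame("scene")[:,:,::-1]; cv2.imwrite(f"pics/scene7.png",im)
cv2.imwrite(f"pics/s7z.png",cv2.resize(im[190:240,230:280],None,fx=8,fy=8,interpolation=cv2.INTER_CUBIC))
for l in ("new_filter","flange"): print(l,[(np.round(d["centre"],4).tolist(),round(d["confidence"],2)) for d in spotter.landmark_of("scene",l)[:2]])
```

```text
clock 11.97 pos [0.4925 0.1322 0.0946] inc cm [-0.03 -0.04  0.46] rot [-0.03 -0.   -0.15] F [0.5 2.6 5.2] gap 0.0234
new_filter [([0.4949, 0.1363, 0.0292], 0.68)]
flange []
```

View pics/s7z.png

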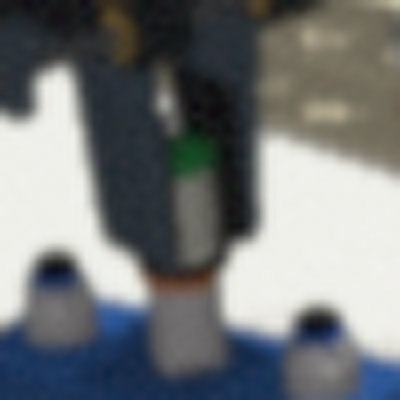

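>>> servo_tool(
  increments=[
    {"x": 0, "y": 0, "z": 0.05, "ax": 0, "ay": 0, "az": 0, "jaw": 0},
    {"x": 0, "y": 0, "z": 0.1, "ax": 0, "ay": 0, "az": 0, "jaw": 0},
    {"x": 0, "y": 0, "z": 0.1, "ax": 0, "ay": 0, "az": 0, "jaw": 0},
  ],
)

```text
clock: 12.37
tool_pos: [0.4928, 0.1323, 0.0943]
ee_rot: [-0.0, 0.75, 0.662, -0.0]
contact_force: [-3.8, 1.4, 21.2]
finger_gap: 0.0236
```

>>> servo_tool(
  increments=[
    {"x": 0, "y": 0, "z": 0.05, "ax": 0, "ay": 0, "az": 0, "jaw": 0},
    {"x": 0, "y": 0, "z": 0.1, "ax": 0, "ay": 0, "az": 0, "jaw": 0},
    {"x": 0, "y": 0, "z": 0.1, "ax": 0, "ay": 0, "az": 0, "jaw": 0},
  ],
)

```text
clock: 12.62
tool_pos: [0.493, 0.1324, 0.0942]
ee_rot: [-0.0, 0.75, 0.662, -0.0]
contact_force: [-5.9, 1.0, 25.0]
finger_gap: 0.0233
```

Hard stop found at TCP z = 0.0943: the force jumped from about 5 N to 25 N. I'll relax now and then tug gently.

>>> servo_tool(
  increments=[
    {"x": 0, "y": 0, "z": -0.1, "ax": 0, "ay": 0, "az": 0, "jaw": 0},
    {"x": 0, "y": 0, "z": -0.1, "ax": 0, "ay": 0, "az": 0, "jaw": 0},
    {"x": 0, "y": 0, "z": -0.1, "ax": 0, "ay": 0, "az": 0, "jaw": 0},
  ],
)

```text
clock: 12.87
tool_pos: [0.4928, 0.1323, 0.0952]
ee_rot: [-0.0, 0.75, 0.662, -0.0]
contact_force: [0.1, 0.7, 5.9]
finger_gap: 0.0232
```

>>> servo_tool(
  increments=[
    {"x": 0, "y": 0, "z": -0.1, "ax": 0, "ay": 0, "az": 0, "jaw": 0},
    {"x": 0, "y": 0, "z": -0.1, "ax": 0, "ay": 0, "az": 0, "jaw": 0},
    {"x": 0, "y": 0, "z": -0.1, "ax": 0, "ay": 0, "az": 0, "jaw": 0},
  ],
)

```text
clock: 13.12
tool_pos: [0.4927, 0.1323, 0.0962]
ee_rot: [-0.0, 0.75, 0.662, -0.0]
contact_force: [0.7, 1.3, 5.6]
finger_gap: 0.0232
```

>>> servo_tool(
  increments=[
    {"x": 0, "y": 0, "z": -0.05, "ax": 0, "ay": 0, "az": 0, "jaw": 0},
    {"x": 0, "y": 0, "z": -0.1, "ax": 0, "ay": 0, "az": 0, "jaw": 0},
    {"x": 0, "y": 0, "z": -0.1, "ax": 0, "ay": 0, "az": 0, "jaw": 0},
  ],
)

```text
clock: 13.37
tool_pos: [0.4925, 0.1323, 0.0969]
ee_rot: [-0.0, 0.75, 0.662, -0.0]
contact_force: [3.5, 1.5, -6.0]
finger_gap: 0.0233
```

>>> servo_tool(
  increments=[
    {"x": 0, "y": 0, "z": -0.05, "ax": 0, "ay": 0, "az": 0, "jaw": 0},
    {"x": 0, "y": 0, "z": -0.05, "ax": 0, "ay": 0, "az": 0, "jaw": 0},
    {"x": 0, "y": 0, "z": -0.05, "ax": 0, "ay": 0, "az": 0, "jaw": 0},
  ],
)

```text
clock: 13.62
tool_pos: [0.4924, 0.1322, 0.0972]
ee_rot: [-0.0, 0.75, 0.662, -0.001]
contact_force: [3.3, 2.5, -6.3]
finger_gap: 0.0234
```

It is locked: the force has turned into a pull. I'll tug a bit more.

>>> servo_tool(
  increments=[
    {"x": 0, "y": 0, "z": -0.06, "ax": 0, "ay": 0, "az": 0, "jaw": 0},
    {"x": 0, "y": 0, "z": -0.06, "ax": 0, "ay": 0, "az": 0, "jaw": 0},
    {"x": 0, "y": 0, "z": -0.06, "ax": 0, "ay": 0, "az": 0, "jaw": 0},
  ],
)

```text
clock: 13.87
tool_pos: [0.4923, 0.1322, 0.0977]
ee_rot: [-0.001, 0.75, 0.662, -0.001]
contact_force: [4.1, 2.0, -8.5]
finger_gap: 0.0227
```

>>> servo_tool(
  increments=[
    {"x": 0, "y": 0, "z": -0.06, "ax": 0, "ay": 0, "az": 0, "jaw": 0},
    {"x": 0, "y": 0, "z": -0.06, "ax": 0, "ay": 0, "az": 0, "jaw": 0},
    {"x": 0, "y": 0, "z": -0.06, "ax": 0, "ay": 0, "az": 0, "jaw": 0},
  ],
)

```text
clock: 14.12
tool_pos: [0.4923, 0.1322, 0.0983]
ee_rot: [-0.001, 0.75, 0.662, -0.001]
contact_force: [3.8, 1.8, -10.0]
finger_gap: 0.0233
```

>>> servo_tool(
  increments=[
    {"x": 0, "y": 0, "z": -0.06, "ax": 0, "ay": 0, "az": 0, "jaw": 0},
    {"x": 0, "y": 0, "z": -0.06, "ax": 0, "ay": 0, "az": 0, "jaw": 0},
    {"x": 0, "y": 0, "z": -0.06, "ax": 0, "ay": 0, "az": 0, "jaw": 0},
    {"x": 0, "y": 0, "z": -0.06, "ax": 0, "ay": 0, "az": 0, "jaw": 0},
  ],
)

```text
clock: 14.45
tool_pos: [0.4922, 0.1322, 0.0988]
ee_rot: [-0.001, 0.75, 0.662, -0.001]
contact_force: [4.5, 2.6, -11.8]
finger_gap: 0.0232
```

Run:
```python
from h import *
inc([.492,.132,.09],-7)
im=grab_frame("scene")[:,:,::-1]; cv2.imwrite(f"pics/scene8.png",im)
cv2.imwrite(f"pics/s8z.png",cv2.resize(im[190:240,230:280],None,fx=8,fy=8,interpolation=cv2.INTER_CUBIC))
```

```text
clock 14.45 pos [0.4922 0.1322 0.0988] inc cm [-0.02 -0.02  0.88] rot [-0.1   0.02 -0.15] F [  4.5   2.6 -11.8] gap 0.0232
```

View pics/s8z.png

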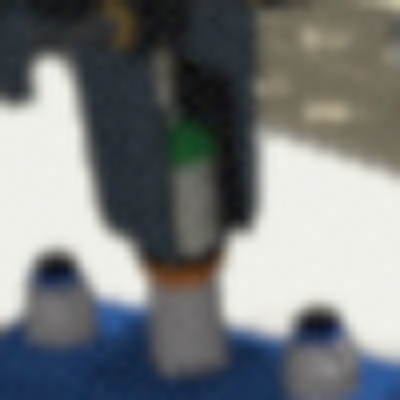

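>>> servo_tool(
  increments=[
    {"x": 0, "y": 0, "z": -0.07, "ax": 0, "ay": 0, "az": 0, "jaw": 0},
    {"x": 0, "y": 0, "z": -0.07, "ax": 0, "ay": 0, "az": 0, "jaw": 0},
    {"x": 0, "y": 0, "z": -0.07, "ax": 0, "ay": 0, "az": 0, "jaw": 0},
    {"x": 0, "y": 0, "z": -0.07, "ax": 0, "ay": 0, "az": 0, "jaw": 0},
  ],
)

```text
clock: 14.83
tool_pos: [0.4919, 0.1321, 0.0991]
ee_rot: [-0.001, 0.75, 0.662, -0.001]
contact_force: [6.2, 2.5, -18.5]
finger_gap: 0.0234
```

The upper stop is reached (force stiffening to 18.5 N, under 25 N). Lower back to rest, then release.

>>> servo_tool(
  increments=[
    {"x": 0, "y": 0, "z": 0.1, "ax": 0, "ay": 0, "az": 0, "jaw": 0},
    {"x": 0, "y": 0, "z": 0.2, "ax": 0, "ay": 0, "az": 0, "jaw": 0},
    {"x": 0, "y": 0, "z": 0.28, "ax": 0, "ay": 0, "az": 0, "jaw": 0},
    {"x": 0, "y": 0, "z": 0.28, "ax": 0, "ay": 0, "az": 0, "jaw": 0},
  ],
)

```text
clock: 15.17
tool_pos: [0.4922, 0.1322, 0.0967]
ee_rot: [-0.001, 0.75, 0.662, -0.001]
contact_force: [0.7, 1.9, -0.3]
finger_gap: 0.0236
```

>>> servo_tool(
  increments=[
    {"x": 0, "y": 0, "z": 0, "ax": 0, "ay": 0, "az": 0, "jaw": 0.5},
    {"x": 0, "y": 0, "z": 0, "ax": 0, "ay": 0, "az": 0, "jaw": 0.8},
    {"x": 0, "y": 0, "z": 0, "ax": 0, "ay": 0, "az": 0, "jaw": 0.8},
    {"x": 0, "y": 0, "z": 0, "ax": 0, "ay": 0, "az": 0, "jaw": 0.8},
    {"x": 0, "y": 0, "z": 0, "ax": 0, "ay": 0, "az": 0, "jaw": 0.8},
    {"x": 0, "y": 0, "z": 0, "ax": 0, "ay": 0, "az": 0, "jaw": 0.8},
    {"x": 0, "y": 0, "z": 0, "ax": 0, "ay": 0, "az": 0, "jaw": 0.8},
    {"x": 0, "y": 0, "z": 0, "ax": 0, "ay": 0, "az": 0, "jaw": 0.8},
  ],
)

```text
clock: 15.83
tool_pos: [0.4921, 0.1322, 0.0967]
ee_rot: [-0.001, 0.75, 0.662, -0.001]
contact_force: [0.2, -0.7, -0.3]
finger_gap: 0.0717
```

>>> servo_tool(
  increments=[
    {"x": 0, "y": 0, "z": -1, "ax": 0, "ay": 0, "az": 0, "jaw": 0.8},
    {"x": 0, "y": 0, "z": -2.5, "ax": 0, "ay": 0, "az": 0, "jaw": 0.8},
    {"x": 0, "y": 0, "z": -4.5, "ax": 0, "ay": 0, "az": 0, "jaw": 0.8},
    {"x": 0, "y": 0, "z": -7, "ax": 0, "ay": 0, "az": 0, "jaw": 0.8},
    {"x": 0, "y": 0, "z": -10, "ax": 0, "ay": 0, "az": 0, "jaw": 0.8},
    {"x": 0, "y": 0, "z": -12, "ax": 0, "ay": 0, "az": 0, "jaw": 0.8},
    {"x": 0, "y": 0, "z": -12, "ax": 0, "ay": 0, "az": 0, "jaw": 0.8},
    {"x": 0, "y": 0, "z": -12, "ax": 0, "ay": 0, "az": 0, "jaw": 0.8},
  ],
)

```text
clock: 16.5
tool_pos: [0.4929, 0.1323, 0.2182]
ee_rot: [0.0, 0.75, 0.662, 0.0]
contact_force: [0.5, 0.1, 0.0]
finger_gap: 0.0727
```

Run:
```python
from h import *
inc([.492,.132,.09],-7)
im=grab_frame("scene")[:,:,::-1]; cv2.imwrite(f"pics/scene9.png",im)
cv2.imwrite(f"pics/s9z.png",cv2.resize(im[150:310,220:400],None,fx=4,fy=3.7,interpolation=cv2.INTER_CUBIC))
for l in ("new_filter","flange","used_filter","jar","port","manifold"): print(l,[(np.round(d["centre"],4).tolist(),round(d["confidence"],2)) for d in spotter.landmark_of("scene",l)[:2]])
```

```text
clock 16.5 pos [0.4929 0.1323 0.2182] inc cm [-0.05 -0.09 12.82] rot [ 0.03 -0.03 -0.15] F [0.5 0.1 0. ] gap 0.0727
new_filter [([0.4935, 0.1343, 0.0293], 0.49)]
flange [([0.4914, 0.1355, 0.0719], 0.47)]
used_filter [([0.4625, -0.2202, 0.0173], 0.63)]
jar [([0.3681, 0.0019, -0.0003], 0.85)]
port [([0.4951, 0.1315, 0.0273], 0.93)]
manifold [([0.4936, 0.135, 0.0012], 0.58), ([0.492, 0.1348, 0.0705], 0.38)]
```

View pics/s9z.png

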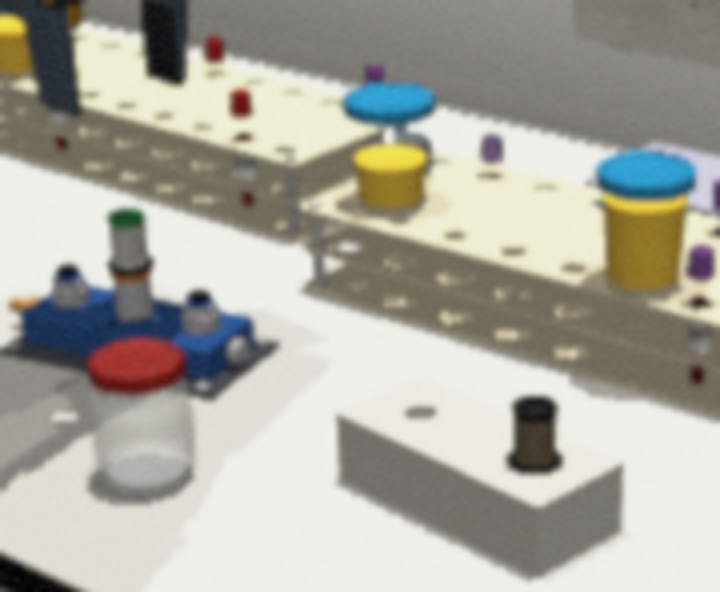

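The filter stands upright in the port (crop cap (126,218), flange (131,268)). The collar is down and the gripper is clear. The used filter (535,435) and the jar (140,420) are where they were. Handing in.

Run:
```python
from h import *
print(ctrl.close_job())
```

```text
the job is handed in; nothing more can be done
None
```

I took the new filter from the stand, pushed it into the manifold's middle port until it locked, tugged it to prove it holds, and let go. The job was handed in at about 17 s of the 43 s allowed.

- **Push:** the pin force rose from about 2 N to 5 N, then the stem hit the hard stop. The push peaked at 25.0 N by the wrist reading. That is right at the 25 N guideline and above the 20 N needed, but below the 45 N damage limit.
- **Snap:** I did not see the roughly 15 N jaw peak; it may have fallen between readings. The tug is my evidence that it locked.
- **Tug:** the pull rose about 3 N per mm over roughly 2.5 mm, then stiffened to 18.5 N, which fits the collar's upper stop. In the one picture taken at 11.8 N, its lift was barely visible. The force went back to about 0 N when I lowered it again.
- **Last picture:** the filter stands upright in the port with the collar down, and the gripper is clear, 12 cm higher. The used filter and jar are within a few mm of where they started. I did not check the timer and dropper bottle at the end; the arm did not go near them after the approach.
- **Position:** the trained networks put the filter within about 3 mm of the port. That is within their own 4 mm accuracy, so it is only a rough check.

Two small hitches along the way: the first move call was refused (nothing moved), and I corrected a 2.5 mm sideways offset before the jaws closed on the filter.

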